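# Nip up the mould clamp with a ratchet wrench

### The arm

A 6-joint arm with a two-finger parallel gripper is mounted at the origin on the work surface. World frame = base frame: x ahead of the robot, y to its left, z up, the work surface at z = 0. Lengths are in m, angles in rad, forces in N, time in s.
With the tool pointing down it reaches from about 0.3 to 0.85 m from the base axis. Payload 5.4 kg.
Tool frame: the origin (TCP) lies at the very end of the fingers, on their centre line; the grasp point (between the pads) lies 19 mm behind it; z points along the fingers, y is the line along which they close (so a half turn about z gives the same grasp; the last joint's range is limited). The gripper opens to 85 mm and grips with 20 to 120 N. Pads are 22 mm wide; open, the fingers measure 114 mm over their backs; the gripper's body (76 mm by 85 mm) begins 54 mm behind the grasp point. The pads swing forward as they close: fully open they stand 13 mm farther back than shut.
Start: joints at [1.025, 0.158, 1.597, -0, 1.386, -0.21], TCP at [0.189, 0.543, 0.197] pointing down, gripper open.
Joint ranges: [-2.91, 2.91], [-0.94, 2.29], [0.18, 2.7], [-1.29, 4.43], [0.17, 2.64], [-3, 3]. Speed limits (rad/s): [2.57, 2.57, 3.14, 3.14, 3.14, 3.14].

### API

Orientations are given as [roll, pitch, yaw] about the fixed x, y, z axes, in that order (R = Rz(yaw) Ry(pitch) Rx(roll)).
In Python, from plant import env gives the robot as it stands. The module is installed in compiled form; this text tells all that it offers.
- The arm moves only by the shell command python3 -m inch 'ROWS' [FORCE]. ROWS is a JSON object of lists of equal length, an entry for each row: "slide": the shift along the tool's x, y, z in mm, a list of three; "spin": the turn about the tool's z in degrees; "jaw": the closure in counts, from 0 (fully open) to 255 (shut). A call has 1 to 20 rows; each row is the pose to reach, as a shift and turn from the pose commanded when the call began, along the tool's axes at that moment; what a row does not reach only later rows make up. A row lasts 1/10 s, in which the tool goes at most 50 mm and 8.59 degrees, less where a joint would pass 70% of its speed; a pose out of reach is approached as far as the arm can. A call with a gripper value outside its range is refused whole. The fingers move at their own pace and stop on an object; FORCE is the grip in N (left out, the last holds). Time passes only in rows, so rows that repeat a pose let the fingers close. It gives the time, the measured TCP pose, the force, the opening and the grip force at its end, in the units of the state.
- env.state(): the state, without advancing time (a new reading comes with each control period).
- env.snapshot(name): name is "scene" or "top" or "wrist"; returns a dict with "color" (480x640x3 uint8, red, green, blue), "z_map" (480x640 float32, m along the optical axis (not along the pixel's ray), 0 where there is no reading), "fx", "fy", "cx", "cy" (pixels), "k1" (the pictures are not rectified: a ray, as slopes to the right and down, at radius r is drawn at 1 + k1 r^2 times it, then the intrinsics apply), "world_from_camera" (4x4, takes a point from camera to world coordinates). Camera axes: x right, y up, looking along -z (the intrinsics and any distortion apply to the point x, -y, -z); pixel columns grow to the right and rows downward; lengths in m; the calibration is good to about 2 mm. A picture is of the moment at which its call begins.
- env.close_job(): hands the job in; it is judged then, once.
The state is a dict: "time": time; "joints": joint angles; "dq": joint speeds; "tau": joint torques, N m; "ee_pos": TCP position; "tool_rot": TCP orientation; "force": force on the tool from outside, world axes, zero at the start; "ft_torque": the same for the moment, N m; "grip_width": finger opening in m; "grasp_force": force on a finger pad.
Only numpy, scipy, OpenCV 4.12 (cv2) and the standard library are available. Lean on these libraries where they do the work, as an engineer would, in place of code of your own. Each camera call takes 0.05 s, during which the arm holds its last target. There are 200 camera calls.

### The job

The front strap clamp of the ribbed mould, the one nearest the robot, is still loose. Take the ratchet ring wrench, drop its ring fully down over that clamp's nut and work it back and forth: turn the nut clockwise and let the ratchet slip on each back stroke, until the nut has come up snug. Feel for it and stop as soon as it goes firm, do not overtighten; turn the nut with the wrench only, then lift the wrench off, lay it gently flat on the bench the same way up, and leave everything else as it is.

Things in the scene. Friction and masses are not known exactly. Their poses are not given: they have to be found in the camera images.
- fixture: steel base plate 380 x 160 x 12 mm fixed to the bench, with a ribbed aluminium mould (axis at local x +115 mm, 156 mm high, 128 mm across) held by two strap clamps on its x axis. Origin on the bench under the FRONT clamp's nut; local +x points from that nut to the mould, z up. Open space on the -x side beyond the front strap (75 mm out, top 44 mm above the bench). The rear clamp is tight.
- nut_mid (a point): centre of the front clamp's hex nut, half-way up (57 mm above the bench); vertical axis. Nut 30 mm across flats, spans 48 to 66 mm above the bench, on a 44 mm wide washer (top at 48 mm); a 20 mm stud stands 10 mm proud of it. Its x axis is square to one pair of flats, z up. The point stays put as the nut turns.
- nut (a joint): turn of the front nut on its stud, rad, growing clockwise from above; starts 1.9 to 2.5 below 0. It runs down against a steady drag of 0.3 N m until the clamp bears at 0, where it stops dead: from there only the stud winds up. It stays where it is left.
- stud (a joint): twist of the front stud, rad, clockwise from above positive: it winds up elastically by 0.083 rad per N m put on the nut, which turns with it, and springs back when let go. Snug is a torque of 0.7 to 1.3 N m once the clamp bears (6 to 12 N pushed squarely on the handle 110 mm from the nut); over 1.6 N m is overtightened.
- wrench_head (a point): steel ratchet ring wrench lying flat, head away from the robot: ring 64 mm across, 16 mm thick; handle 22 mm wide, 12 mm thick; 253 mm long, about 0.5 kg. Point: ring centre, half-way up (8 mm over the underside); x axis from handle to ring, z up. Hex bore right through, 31.5 mm across flats (0.1 rad play each way). Fully down on the nut it rests on the washer, this point 56 mm above the bench.
- wrench_grip (a point): where to grasp the same wrench: on its handle 110 mm from the ring centre, half-way up its thickness (8 mm above the bench at the start), fingers closing across the 22 mm width. Axes as wrench_head.
- gear (a joint): angle of the ratchet ring (with the hex bore) in the wrench head, rad, anticlockwise from above positive; 0 at the start, one pair of bore flats then square to the handle. The pawl lets it turn only clockwise in the head: handle swung clockwise drives the nut, anticlockwise slips (a click each 20 deg, about 0.15 N m drag); up to a click plus the play is lost before each drive stroke bites.
- spanner: bystander: plain combination spanner, 215 mm long, 8 mm thick, open jaw at one end and a small plain ring at the other; origin at the middle of its underside
- paddle: bystander: graphite paddle, black plate 110 x 80 x 22 mm on a round wooden handle, 280 mm long; origin under its middle
- jacks: bystander: glassblower's jacks, two steel blades on a sprung bow, 280 mm long, 12 mm thick; origin under its middle
- cup_block: bystander: turned wooden cup block, 100 mm across, 58 mm high, with a round side handle; origin under the cup
- spare_nut: bystander: loose hex nut lying flat on the bench, same size as the clamp nuts, 18 mm high; origin at its underside
- frit_jar: bystander: lidded glass jar 72 mm across, 105 mm high; origin under its centre
- pipe_collar: bystander: brass collar 44 mm across, 20 mm high, lying flat; origin under its centre

How it is judged:
On the way, in this order (a step that is already met when the one before it is completed fails the run):
1. the wrench's ring is fully down over the front clamp's nut (horizontal distance between wrench_head and nut_mid below 0.004 m and z of wrench_head in the frame of nut_mid between -0.006 and 0.004 m and angle between wrench_head's own z axis and vertical below 0.12 rad), for 0.2 s.
2. with the ring on the nut, the wrench has been swung back with the ratchet slipping (all of step 1 and value of joint gear below -0.45 rad), for 0.02 s.
3. the wrench has brought the nut up snug (clamp bearing, and the torque has reached about 0.6 N m) (all of step 1 and value of joint nut above -0.03 rad and value of joint stud above 0.05 rad), for 0.05 s.
At the end, for the whole second after the job is handed in: the front clamp's nut is tight (within 0.03 rad of where the clamp bears) and the wrench lies still and flat on the bench top, the same way up (centre of head and of handle within 14 mm of the bench, tilt under 0.1 rad) (value of joint nut above -0.03 rad and height (world z) of each of wrench_head, wrench_grip below 0.014 m and angle between wrench_head's own z axis and vertical below 0.1 rad and linear speed of wrench below 0.03 m/s); the robot touches nothing.
It fails at once if the nut is overtightened (more than about 1.7 N m) (value of joint stud above 0.14 rad).
It fails at once if the fingers touch the clamp's nut (contact force between the fingers and nut above 1 N).
It fails at once if the wrench is dropped (linear speed of wrench above 0.6 m/s and contact force between the fingers and wrench below 0.3 N).
It fails at once if a bystander is disturbed (moved more than 20 mm) (distance of any of spanner, paddle, jacks, cup_block, spare_nut, frit_jar, pipe_collar from where it was at the start of the episode above 0.02 m).
It also fails if it takes over 72 s, if anything falls off the work surface, if the arm or the gripper's body presses on something with over 40 N, if the wrist force passes 120 N, or if a joint passes its speed limit or range.

## Working session

There is one attempt and no reset: what is moved stays moved. The work goes in short steps, Python scripts to look and compute and a shell command to move; the robot and the scene stay as the last step left them, time stands still between calls to the robot, and variables do not carry over. Pictures are saved under pics/ and viewed, at most 10 in all, crops included, and the job is handed in when it is done.

```bash
mkdir -p pics; cat > h.py <<'E'
import numpy as np, cv2
from plant import env
def snap(cam,name):
    s=env.snapshot(cam); np.savez('%s.npz'%name,**s)
    cv2.imwrite('pics/%s.png'%name,s['color'][:,:,::-1]); return s
def load(name): return dict(np.load('%s.npz'%name))
def cloud(s):
    h,w=s['z_map'].shape; K=np.array([[s['fx'],0,s['cx']],[0,s['fy'],s['cy']],[0,0,1]],float)
    u,v=np.meshgrid(np.arange(w),np.arange(h)); p=np.stack([u,v],-1).reshape(-1,1,2).astype(float)
    r=cv2.undistortPoints(p,K,np.array([float(s['k1']),0,0,0])).reshape(h,w,2)
    z=s['z_map']; P=np.stack([r[...,0]*z,-r[...,1]*z,-z,np.ones_like(z)],-1)@s['world_from_camera'].T
    return P[...,:3]
E
python3 - <<'E'
from h import *
s=snap('top','top0'); s2=snap('scene','scene0'); print(s['world_from_camera'],s['fx'],s['k1'],env.state())
E
```

```text
[[-0.01822926  0.97957239 -0.20026391  0.37279172]
 [-0.99982819 -0.01718656  0.00694409 -0.00363561]
 [ 0.00336039  0.20035608  0.97971738  1.13704953]
 [ 0.          0.          0.          1.        ]] 458.3243440782299 0.03154891273378527 {'time': 0.1, 'joints': array([ 1.02489124e+00,  1.59013237e-01,  1.59810489e+00,  3.13981177e-05,
        1.38617400e+00, -2.10090300e-01]), 'dq': array([-0.00090367, -0.00135833, -0.00316632,  0.00260341, -0.0017509 ,
        0.00270575]), 'tau': array([-7.52471988e-04, -3.96987069e+01, -3.32338893e+01, -2.29717380e-04,
        4.19229094e-03, -3.28060275e-05]), 'ee_pos': array([0.1891772 , 0.54236645, 0.19620081]), 'tool_rot': array([-3.13993698e+00, -3.84598690e-04,  2.80577176e+00]), 'force': array([-0.10100859,  0.3015903 ,  0.19827206]), 'ft_torque': array([ 0.00542896, -0.03015068,  0.0309525 ]), 'grasp_force': 0.0, 'grip_width': 0.08505642419152258}
```

View pics/top0.png

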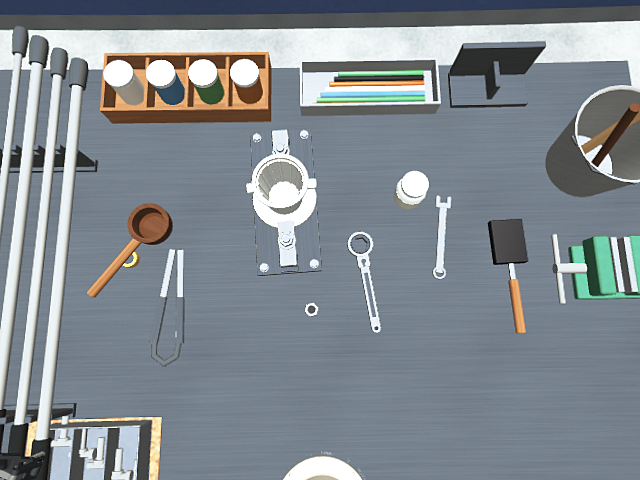

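View pics/scene0.png

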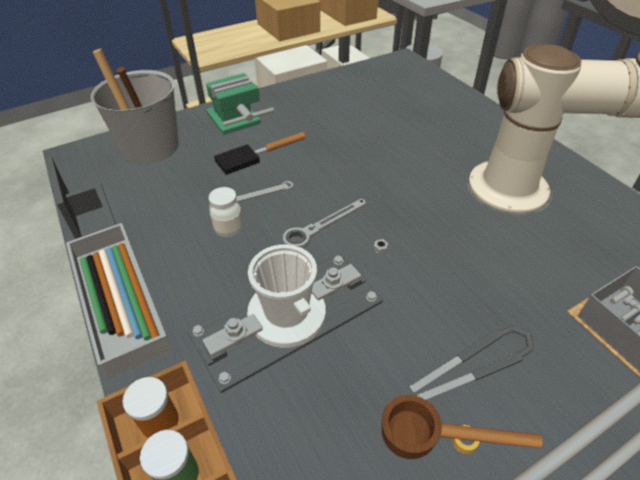

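Top view: wrench ring at (360,243), handle end at (376,328), front nut at about (288,232), spare nut at (311,309). The bench between the wrench and the robot is clear.

```bash
python3 - <<'E'
from h import *
s=load('top0'); P=cloud(s)
b=P[280:380,400:470]; print('bench z',np.median(P[340:400,220:290,2]))
W=P[225:338,342:388].reshape(-1,3); m=(W[:,2]>0.006)&(W[:,2]<0.03); W=W[m]; print(len(W),np.median(W[:,2]))
c=W[:,:2].mean(0); d=np.linalg.svd(W[:,:2]-c)[2][0]; d*=np.sign(d[0]); t=(W[:,:2]-c)@d; n=np.array([-d[1],d[0]])
o=(W[:,:2]-c)@n
print('yaw',np.arctan2(d[1],d[0]),'len',np.ptp(t),'ring centre',c+d*(t.max()-.032), 'tail',c+d*t.min())
h=t<t.max()-.08; f=np.polyfit(t[h],o[h],1); print('handle fit',f)
print('zs',W[t>t.max()-.06,2].mean(),W[h,2].mean())
for z0,z1 in ((.07,.085),(.058,.07),(.035,.048)):
    Q=P[215:275,265:315].reshape(-1,3); Q=Q[(Q[:,2]>z0)&(Q[:,2]<z1)]
    print(z0,len(Q),Q.mean(0),Q.min(0),Q.max(0))
for n_,a in {'spare':P[298:322,300:322],'jar':P[165:215,390:435]}.items():
    Q=a.reshape(-1,3);Q=Q[Q[:,2]>.01];print(n_,(Q.min(0)+Q.max(0))/2,Q.max(0))
c=s['color'][205:345,240:400,::-1]; cv2.imwrite('pics/crop0.png',cv2.resize(c,None,fx=4.2,fy=4.2,interpolation=cv2.INTER_CUBIC))
E
```

```text
bench z -0.0007462523472885341
1094 0.013114770292203981
yaw 0.15066416705346544 len 0.2508400505445705 ring centre [ 0.59882172 -0.10644534] tail [ 0.38246077 -0.13929209]
handle fit [0.00224273 0.00011885]
zs 0.01454967177575206 0.012060689987859158
0.07 58 [0.60486468 0.07426608 0.07457315] [0.59560516 0.06586661 0.07011348] [0.61511891 0.08279192 0.07895423]
0.058 81 [0.60318911 0.07343846 0.06443736] [0.58949596 0.05947873 0.05905198] [0.6218138  0.09052152 0.06852799]
0.035 559 [0.5960752  0.07325247 0.04316699] [0.54328395 0.04099701 0.03518173] [0.6709103  0.09533708 0.04799344]
spare [0.41377946 0.0140798  0.57454249] [0.45476719 0.03179521 1.13704953]
jar [ 0.56309594 -0.13467039  0.573537  ] [ 0.75340017 -0.00363561  1.13704953]
```

View pics/crop0.png

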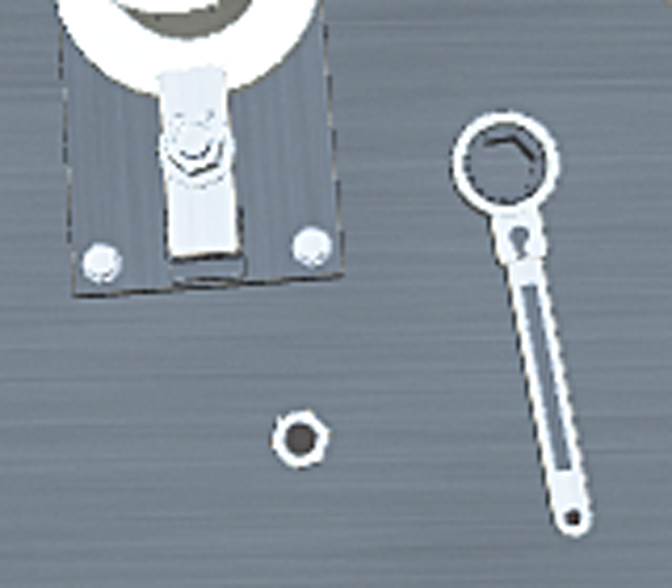

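Crop: the front nut with its hex is at about (198,145), the ring bore at (505,163). Ring centre to tail measures 219 mm against 221 given, and heights fit. Next I go to a viewpoint by the nut to read its hex angle with the wrist camera.

```bash
cat >> h.py <<'E'
from scipy.spatial.transform import Rotation as Ro
def to(x,y,z,yaw):
    s=env.state(); R=Ro.from_euler('xyz',s['tool_rot']).as_matrix()
    d=R.T@(np.array([x,y,z])-s['ee_pos'])*1000
    a=(yaw-s['tool_rot'][2]+np.pi)%(2*np.pi)-np.pi
    print('slide',d.round(1),'spin',round(-np.degrees(a),2)); return d
E
python3 - <<'E'
from h import *
to(.50,.05,.27,3.14)
E
```

```text
slide [-455.7 -362.6  -73.4] spin -19.15
```

```bash
python3 -m inch '{"slide":[[-15,-12,-20],[-45,-36,-40],[-82,-65,-60],[-119,-95,-73],[-156,-124,-73],[-193,-153,-73],[-230,-183,-73],[-267,-212,-73],[-304,-242,-73],[-341,-271,-73],[-378,-300,-73],[-410,-326,-73],[-435,-346,-73],[-450,-358,-73],[-456,-363,-73],[-456,-363,-73],[-456,-363,-73]],"spin":[0,-2,-4,-6,-8,-10,-12,-14,-16,-18,-19,-19,-19,-19,-19,-19,-19],"jaw":[0,0,0,0,0,0,0,0,0,0,0,0,0,0,0,0,0]}'
python3 - <<'E'
from h import *
s=snap('wrist','w1'); print(s['world_from_camera'].round(3),s['fx'],env.state()['ee_pos'],env.state()['tool_rot'])
E
```

```text
time: 1.8
ee_pos: [0.4999, 0.0507, 0.2699]
tool_rot: [3.141, -0.001, 3.138]
force: [-0.3, 0.9, -0.5]
grip_width: 0.0857
grasp_force: 0.0
[[ 0.003 -0.965 -0.262  0.434]
 [ 1.     0.003  0.001  0.051]
 [ 0.    -0.262  0.965  0.447]
 [ 0.     0.     0.     1.   ]] 342.4132817512188 [0.4998964  0.05088434 0.27003975] [ 3.14120531e+00 -3.26664018e-04  3.13861181e+00]
```

View pics/w1.png

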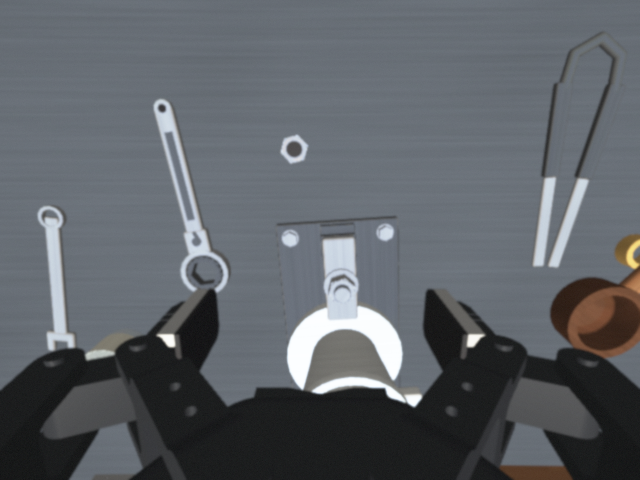

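Wrist view: nut with stud at (342,287), wrench ring at (205,271), handle tail at (162,106), spare nut at (294,149). I'll go closer for the hex angle.

```bash
python3 -m inch '{"slide":[[-15,8,30],[-30,16,60],[-40,23,90],[-40,23,90],[-40,23,90]],"spin":[0,0,0,0,0],"jaw":[0,0,0,0,0]}'
python3 - <<'E'
from h import *
s=snap('wrist','w2'); P=cloud(s)
a=load('w1');A=cloud(a)
for n,Q in (('w1',A),('w2',P)):
    q=Q[:,250:420].reshape(-1,3); q=q[(q[:,0]>.56)&(q[:,0]<.64)&(abs(q[:,1]-.074)<.04)]
    st=q[(q[:,2]>.0705)&(q[:,2]<.085)]; nt=q[(q[:,2]>.061)&(q[:,2]<.0695)]
    print(n,'stud',len(st),st.mean(0),(st.min(0)+st.max(0))/2,np.ptp(st,0),'nut',len(nt),nt.mean(0),(nt.min(0)+nt.max(0))/2,np.ptp(nt,0))
# wrench from w1
W=A[90:310,140:240].reshape(-1,3); W=W[(W[:,2]>.006)&(W[:,2]<.03)]
c=W[:,:2].mean(0); d=np.linalg.svd(W[:,:2]-c,full_matrices=False)[2][0]; d*=np.sign(d[0]); t=(W[:,:2]-c)@d
print('wrench yaw',np.arctan2(d[1],d[0]),'len',np.ptp(t),'ring',c+d*(t.max()-.032),c+d*(t.min()+.221))
# orthographic resample of nut region at z=.066
K=np.array([[s['fx'],0,s['cx']],[0,s['fy'],s['cy']],[0,0,1]],float)
def proj(s,X):
    T=np.linalg.inv(s['world_from_camera']); p=X@T[:3,:3].T+T[:3,3]; r=np.stack([p[...,0]/-p[...,2],-p[...,1]/-p[...,2]],-1)
    k=1+float(s['k1'])*(r**2).sum(-1,keepdims=True); r=r*k
    return (r*[s['fx'],s['fy']]+[s['cx'],s['cy']]).astype(np.float32)
def ortho(s,cx,cy,z,h=.04,n=400):
    g=np.linspace(h,-h,n); X,Y=np.meshgrid(cx+g,cy+g,indexing='ij'); m=proj(s,np.stack([X,Y,np.full_like(X,z)],-1))
    return cv2.remap(s['color'],m[...,0],m[...,1],cv2.INTER_CUBIC)
o=np.hstack([ortho(s,.604,.074,.066),ortho(a,.599,-.106,.016)])
cv2.imwrite('pics/ortho.png',o[:,:,::-1])
E
```

```text
time: 2.35
ee_pos: [0.5398, 0.0735, 0.1804]
tool_rot: [-3.142, -0.001, 3.139]
force: [0.4, 0.1, -0.3]
grip_width: 0.0853
grasp_force: 0.0
w1 stud 234 [0.60397831 0.0758205  0.07609592] [0.60457905 0.07610446 0.07469241] [0.01916515 0.01915207 0.00804459] nut 291 [0.60093134 0.07541075 0.06610894] [0.60549877 0.07605814 0.0653039 ] [0.03388163 0.03269819 0.0078165 ]
w2 stud 405 [0.60417231 0.07614991 0.0761018 ] [0.60487445 0.07629653 0.07438804] [0.02012569 0.01903426 0.00767403] nut 492 [0.60061816 0.07590122 0.06603789] [0.60502999 0.0757723  0.0651748 ] [0.03318789 0.03167451 0.00833137]
wrench yaw 0.153707043086041 len 0.24857779707051897 ring [ 0.59671187 -0.10386749] [ 0.60108194 -0.10319044]
```

View pics/ortho.png

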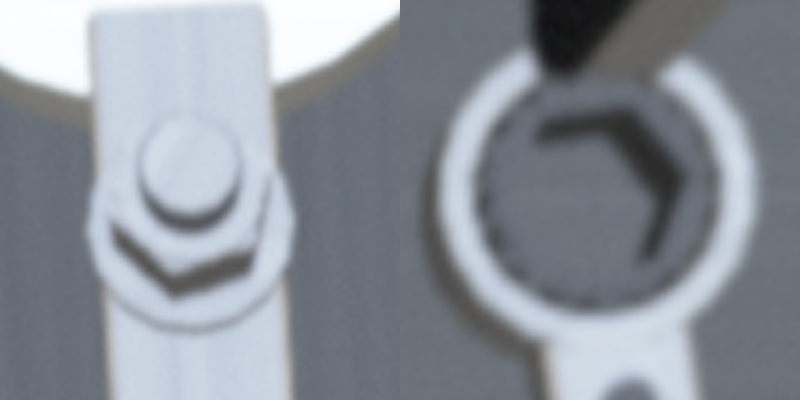

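Rectified views: on the left the nut's top-face corners at (112,221), (176,273), (270,172) put the flat normal at about 18.5° (mod 60). On the right the bore edges lie at about 9°, i.e. square to the handle (yaw 8.7°), as stated. So the ring should go on with the handle yaw at about 18.5°.

```bash
python3 - <<'E'
from h import *
to(.4903,-.1217,.06,.152+np.pi)
E
```

```text
slide [  50.  -194.9  121.6] spin -8.89
```

```bash
python3 -m inch '{"slide":[[15,-20,0],[30,-55,0],[40,-95,10],[50,-135,30],[50,-170,55],[50,-190,85],[50,-195,105],[50,-195,121],[50,-195,121],[50,-195,121]],"spin":[0,-2,-4,-6,-8,-8.9,-8.9,-8.9,-8.9,-8.9],"jaw":[0,0,0,0,80,80,80,80,80,80]}' 60
python3 - <<'E'
from h import *
s=snap('wrist','w3');P=cloud(s)
W=P.reshape(-1,3); d=np.array([np.cos(.152),np.sin(.152)]); n=np.array([-d[1],d[0]])
r=W[:,:2]-[.4903,-.1217]; t=r@d;o=r@n
m=(W[:,2]>.006)&(W[:,2]<.025)&(abs(o)<.02)
for a,b in((-.1,-.07),(-.07,-.04),(-.04,-.01),(-.01,.02),(.02,.05)):
    k=m&(t>a)&(t<b)
    if k.sum()>10: print(a,k.sum(),o[k].min(),o[k].max(),np.median(W[k,2]))
print(t[m&(abs(o)<.015)].min())
E
```

```text
time: 3.4
ee_pos: [0.4907, -0.1226, 0.0611]
tool_rot: [-3.14, 0.002, -2.99]
force: [-0.1, -0.4, 0.1]
grip_width: 0.0589
grasp_force: 0.0
-0.1 1806 -0.011366083747880942 0.010326028013672783 0.012688967107625584
-0.07 1609 -0.01164867252497145 0.010421879210982336 0.013064009764881479
-0.04 1473 -0.011489252346056958 0.010424686013392429 0.013370773967116112
-0.01 1303 -0.011641936940459412 0.009997215358444868 0.013663769880782328
0.02 1208 -0.011468041492439483 0.010406123467012645 0.013960649851932974
-0.10872376630895382
```

View pics/w3.png

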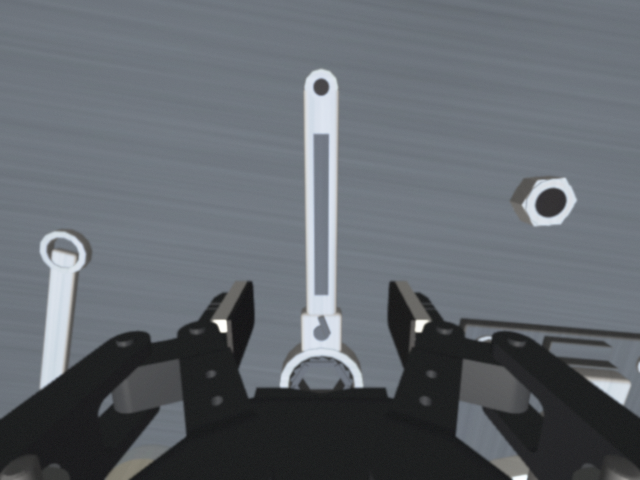

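The handle is centred between the pads: tail at (321,75), ring at (321,375), symmetrical about column 321, offset below 1 mm. Going down and gripping.

```bash
python3 -m inch '{"slide":[[0,0,15],[0,0,30],[0,0,43],[0,0,52],[0,0,58],[0,0,58],[0,0,58],[0,0,58],[0,0,58],[0,0,58],[0,0,58]],"spin":[0,0,0,0,0,0,0,0,0,0,0],"jaw":[80,80,80,80,80,255,255,255,255,255,255]}' 100
```

```text
time: 4.55
ee_pos: [0.4898, -0.1221, 0.0013]
tool_rot: [-3.141, 0.0, -2.99]
force: [-0.2, -0.4, 0.4]
grip_width: 0.0001
grasp_force: 0.0
```

```bash
python3 - <<'E'
from h import *
s=snap('wrist','w4');print(env.state())
E
```

```text
{'time': 4.6, 'joints': array([-4.84205422e-01,  2.32403358e-01,  1.93850932e+00, -6.13113761e-05,
        9.70482262e-01, -2.20613783e+00]), 'dq': array([ 0.00055414,  0.00173334,  0.00103714, -0.00070125,  0.00038791,
       -0.0009394 ]), 'tau': array([-1.06698604e-03, -3.59737301e+01, -2.65791464e+01, -3.58401830e-04,
       -1.83174925e-03, -9.08272710e-06]), 'ee_pos': array([ 0.4897468 , -0.12213716,  0.00122707]), 'tool_rot': array([-3.14143459e+00,  1.29108422e-04, -2.99042194e+00]), 'force': array([ 0.09913688,  0.56608097, -0.2796926 ]), 'ft_torque': array([ 0.03099222,  0.02120489, -0.00505076]), 'grasp_force': 0.0, 'grip_width': 0.0002653891679952296}
```

View pics/w4.png

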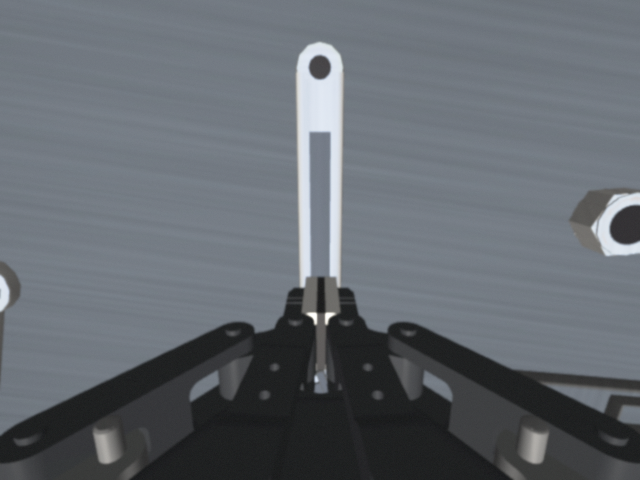

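Picture: the fingers are shut at (321,290) and stand over the handle rather than around it; the handle itself is undisturbed. Checking with the depth map where the fingertips really are.

```bash
python3 - <<'E'
from h import *
s=load('w4');P=cloud(s)
for v in range(250,400,8): print(v,[tuple((P[v,u]*1000).round(0)) for u in (303,312,321,330)])
print(s['world_from_camera'].round(3))
s=load('w3');P=cloud(s)
print('w3 pads',[(v,u,tuple((P[v,u]*1000).round(0))) for v,u in((290,243),(310,235),(330,228),(290,400),(310,407),(285,238),(340,240))])
E
```

```text
250 [(np.float64(477.0), np.float64(-133.0), np.float64(14.0)), (np.float64(477.0), np.float64(-128.0), np.float64(14.0)), (np.float64(477.0), np.float64(-124.0), np.float64(12.0)), (np.float64(475.0), np.float64(-119.0), np.float64(14.0))]
258 [(np.float64(482.0), np.float64(-132.0), np.float64(13.0)), (np.float64(481.0), np.float64(-128.0), np.float64(13.0)), (np.float64(480.0), np.float64(-123.0), np.float64(14.0)), (np.float64(479.0), np.float64(-119.0), np.float64(15.0))]
266 [(np.float64(486.0), np.float64(-132.0), np.float64(13.0)), (np.float64(485.0), np.float64(-127.0), np.float64(14.0)), (np.float64(485.0), np.float64(-122.0), np.float64(13.0)), (np.float64(484.0), np.float64(-118.0), np.float64(14.0))]
274 [(np.float64(490.0), np.float64(-131.0), np.float64(14.0)), (np.float64(489.0), np.float64(-126.0), np.float64(14.0)), (np.float64(489.0), np.float64(-122.0), np.float64(14.0)), (np.float64(488.0), np.float64(-117.0), np.float64(15.0))]
282 [(np.float64(494.0), np.float64(-130.0), np.float64(15.0)), (np.float64(480.0), np.float64(-127.0), np.float64(46.0)), (np.float64(4
[... 3424 characters left out ...]
0)), (np.float64(481.0), np.float64(-121.0), np.float64(110.0))]
[[-0.151 -0.954 -0.26   0.425]
 [ 0.989 -0.146 -0.039 -0.132]
 [-0.001 -0.263  0.965  0.179]
 [ 0.     0.     0.     1.   ]]
w3 pads [(290, 243, (np.float64(485.0), np.float64(-154.0), np.float64(114.0))), (310, 235, (np.float64(485.0), np.float64(-153.0), np.float64(130.0))), (330, 228, (np.float64(488.0), np.float64(-153.0), np.float64(139.0))), (290, 400, (np.float64(476.0), np.float64(-93.0), np.float64(114.0))), (310, 407, (np.float64(476.0), np.float64(-94.0), np.float64(131.0))), (285, 238, (np.float64(486.0), np.float64(-157.0), np.float64(109.0))), (340, 240, (np.float64(499.0), np.float64(-151.0), np.float64(127.0)))]
```

The depth map puts the shut fingertips at z ≈ 42 mm (finger front face at x 479, lower edge at row ~277) while the reported TCP z is 1 mm. The handle reads 14 mm, which is right. So the real fingertips stand about 41 mm short of the reported TCP. I'll open and go that much further down, watching the force.

```bash
python3 -m inch '{"slide":[[0,0,0],[0,0,0],[0,0,0],[0,0,0],[0,0,8],[0,0,16],[0,0,24],[0,0,30],[0,0,34],[0,0,34],[0,0,34]],"spin":[0,0,0,0,0,0,0,0,0,0,0],"jaw":[110,110,110,110,110,110,110,110,110,110,110]}' 100
python3 - <<'E'
from h import *
s=snap('wrist','w5');P=cloud(s);c=np.array([.4898,-.122]);d=np.array([np.cos(.152),np.sin(.152)]);n=np.array([-d[1],d[0]])
W=P[:,200:440].reshape(-1,3);t=(W[:,:2]-c)@d;o=(W[:,:2]-c)@n
for sg in(-1,1):
    m=(abs(t+.011)<.003)&(sg*o>.014)&(sg*o<.05)&(W[:,2]>.004)&(W[:,2]<.05); print(m.sum(),np.percentile(W[m,2],[0,5,50]) if m.any() else '', o[m].min() if m.any() else '',o[m].max() if m.any() else '')
E
```

```text
time: 5.7
ee_pos: [0.4898, -0.1221, -0.0329]
tool_rot: [-3.142, 0.0, -2.99]
force: [-0.5, -0.5, -0.0]
grip_width: 0.0487
grasp_force: 0.0
1093 [0.00721845 0.01206179 0.03456964] -0.037706133067727306 -0.02374527417949845
1083 [0.00689607 0.01230898 0.03425601] 0.024125236013140296 0.037451728690929664
```

Confirmed: the tips of the open fingers are now about 9–12 mm above the bench. Down 5 mm more and close.

```bash
python3 -m inch '{"slide":[[0,0,2],[0,0,5],[0,0,5],[0,0,5],[0,0,5],[0,0,5],[0,0,5],[0,0,5],[0,0,5]],"spin":[0,0,0,0,0,0,0,0,0],"jaw":[110,110,110,255,255,255,255,255,255]}' 100
```

```text
time: 6.65
ee_pos: [0.4932, -0.1235, -0.0338]
tool_rot: [-3.138, 0.005, -2.99]
force: [-4.4, 3.2, 25.8]
grip_width: 0.0192
grasp_force: 107.6
```

```bash
python3 -m inch '{"slide":[[0,0,-2],[0,0,-5],[0,0,-5],[0,0,-5],[0,0,-5]],"spin":[0,0,0,0,0],"jaw":[255,255,255,255,255]}' 100
python3 - <<'E'
from h import *
s=snap('wrist','w6');P=cloud(s)
W=P[:250].reshape(-1,3);m=(W[:,2]>.006)&(W[:,2]<.04)&(abs(W[:,0]-.44)<.07)&(abs(W[:,1]+.13)<.022);W=W[m]
print(np.c_[W,np.ones(len(W))][:0].shape, np.linalg.lstsq(np.c_[W[:,:2]-[.44,-.13],np.ones(len(W))],W[:,2],rcond=None)[0], W[:,2].min())
E
```

```text
time: 7.15
ee_pos: [0.4893, -0.1219, -0.0333]
tool_rot: [3.141, -0.001, -2.991]
force: [1.6, -0.7, -2.2]
grip_width: 0.0189
grasp_force: 98.3
(0, 4) [0.00520886 0.00340001 0.01370096] 0.009119326401330202
```

View pics/w6.png

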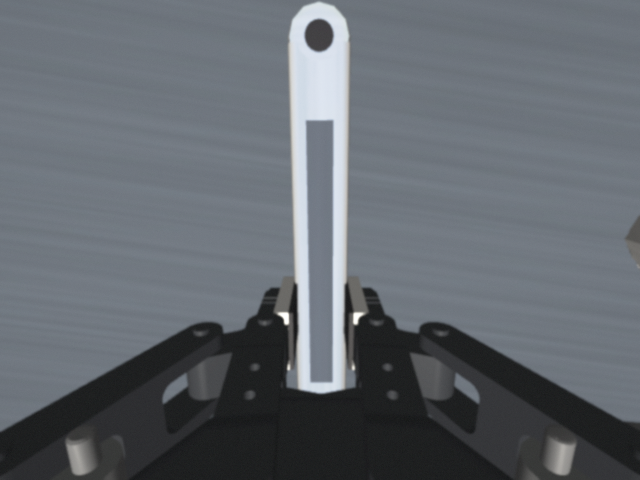

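The handle sits between the pads at rows 280–380, centred, flat. Lifting straight up, then to a point over the nut.

```bash
python3 -m inch '{"slide":[[0,0,-5],[0,0,-15],[0,0,-30],[0,0,-50],[0,0,-70],[0,0,-90],[0,0,-105],[0,0,-115],[0,0,-115],[0,0,-115]],"spin":[0,0,0,0,0,0,0,0,0,0],"jaw":[255,255,255,255,255,255,255,255,255,255]}' 110
python3 - <<'E'
from h import *
s=snap('wrist','w7');P=cloud(s)
W=P[:250].reshape(-1,3);m=(W[:,2]>.09)&(W[:,2]<.16)&(abs(W[:,0]-.44)<.07)&(abs(W[:,1]+.13)<.022);W=W[m]
print(np.linalg.lstsq(np.c_[W[:,:2]-[.44,-.13],np.ones(len(W))],W[:,2],rcond=None)[0])
print(env.state()['force'],env.state()['ft_torque'])
to(.5005,.0406,.080,.323+np.pi)
E
```

```text
time: 8.2
ee_pos: [0.489, -0.1218, 0.0815]
tool_rot: [3.141, -0.001, -2.99]
force: [-0.5, 0.1, -5.6]
grip_width: 0.0191
grasp_force: 111.3
[-0.01184621  0.00109198  0.1293602 ]
[ 0.5560758   0.02660728 -5.13645596] [-0.06639402  0.32079099  0.0264492 ]
slide [-36.1 158.6   1.2] spin -9.84
```

```bash
python3 -m inch '{"slide":[[-2,10,0],[-7,30,0],[-14,60,0],[-21,90,0],[-27,120,0],[-32,142,0],[-35,154,0],[-36,158.5,0],[-36,158.5,0],[-36,158.5,0]],"spin":[0,-2,-4,-6,-8,-9,-9.8,-9.8,-9.8,-9.8],"jaw":[255,255,255,255,255,255,255,255,255,255]}' 110
python3 - <<'E'
from h import *
s=snap('wrist','w8');t=snap('top','t8'); P=cloud(s);T=cloud(t)
i=np.hstack([s['color'][270:430,230:430,::-1],t['color'][150:310,200:400,::-1]])
cv2.imwrite('pics/c8.png',cv2.resize(i,None,fx=2,fy=2,interpolation=cv2.INTER_CUBIC))
Q=T[180:290,240:380].reshape(-1,3);m=(Q[:,2]>.115)&(Q[:,2]<.14)&(Q[:,0]<.66)&(Q[:,0]>.4);Q=Q[m]
d=np.array([np.cos(.323),np.sin(.323)]);c=Q[:,:2].mean(0);d=np.linalg.svd(Q[:,:2]-c,full_matrices=False)[2][0];d*=np.sign(d[0]);p=(Q[:,:2]-c)@d
print('top:',len(Q),'yaw',np.arctan2(d[1],d[0]),'len',np.ptp(p),'ring',c+d*(p.max()-.032),c+d*(p.min()+.221))
E
```

```text
time: 9.25
ee_pos: [0.5014, 0.0392, 0.082]
tool_rot: [-3.141, -0.0, -2.82]
force: [-0.9, -0.5, -4.9]
grip_width: 0.0189
grasp_force: 111.3
top: 161 yaw 0.32023083966441274 len 0.1684886076856248 ring [0.60631543 0.06401524] [0.6865305  0.09061821]
```

View pics/c8.png

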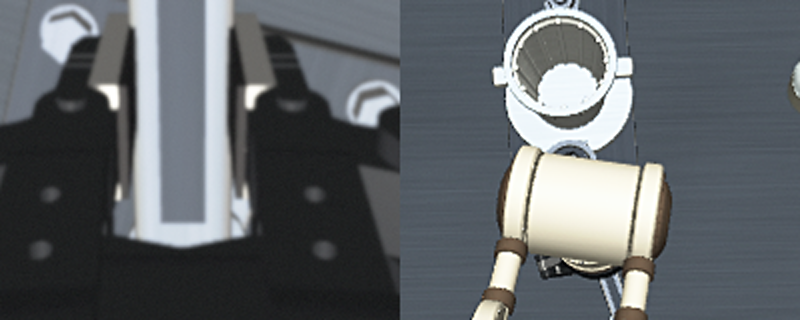

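The ring is hidden from the wrist camera and mostly hidden by the forearm in the top view (only its rim shows at (572,150)). I'll use the scene camera's depth map for both ring and nut.

```bash
cat >> h.py <<'E'
from scipy.optimize import least_squares
def ring(cam='scene',name='r',zc=None,c0=(.605,.075),lo=.011):
    s=snap(cam,name);P=cloud(s).reshape(-1,3)
    e=env.state()['ee_pos'][2]+.0413 if zc is None else zc
    m=(np.hypot(P[:,0]-c0[0],P[:,1]-c0[1])<.05)&(P[:,2]>e+.002)&(P[:,2]<e+.014); Q=P[m]
    # keep the annulus, robust circle with mid radius: fit outer edge by convex hull
    h=cv2.convexHull(Q[:,:2].astype(np.float32)).reshape(-1,2).astype(float)
    f=least_squares(lambda p:np.hypot(h[:,0]-p[0],h[:,1]-p[1])-.032,[*c0],loss='soft_l1',f_scale=.001)
    return Q,h,f.x,np.sqrt((f.fun**2).mean())
E
python3 - <<'E'
from h import *
Q,h,c,r=ring(name='s8'); print(len(Q),Q[:,2].mean(),'ring',c,r,Q.min(0),Q.max(0))
P=cloud(load('scene0')).reshape(-1,3)
q=P[(np.hypot(P[:,0]-.605,P[:,1]-.075)<.03)]
for a,b in((.0715,.085),(.061,.0695)):
    st=q[(q[:,2]>a)&(q[:,2]<b)]; print(len(st),st.mean(0),(st.min(0)+st.max(0))/2,np.ptp(st,0))
# same method for initial wrench ring in scene0 / top0 as check
d=np.array([np.cos(.152),np.sin(.152)])
q=P[(np.hypot(P[:,0]-.599,P[:,1]+.105)<.045)&(P[:,2]>.007)&(P[:,2]<.024)]
print('init ring scene',(q.min(0)+q.max(0))/2,np.ptp(q,0))
E
```

```text
564 0.12935871163477744 ring [0.6013536  0.07499854] 0.007143371965412885 [0.55550181 0.04403855 0.12545328] [0.63436156 0.10702228 0.13524644]
70 [0.60426087 0.0780334  0.07558069] [0.60362262 0.07755321 0.0757103 ] [0.01982481 0.01927716 0.00799422]
91 [0.6067066  0.08285021 0.06590254] [0.60364267 0.07873638 0.06519936] [0.03249269 0.03083601 0.00836841]
init ring scene [ 0.59236216 -0.10414983  0.01352858] [0.07507547 0.06515596 0.01304991]
```

Scene camera: ring at about (0.603, 0.0755), nut at (0.604, 0.078); the robot frame says the same in y (ring about 2 mm short). I'll correct 2 mm in y and go down to just above the nut.

```bash
python3 -m inch '{"slide":[[-0.6,2,5],[-0.6,2,15],[-0.6,2,25],[-0.6,2,34],[-0.6,2,41],[-0.6,2,44],[-0.6,2,44],[-0.6,2,44]],"spin":[0,0,0,0,0,0,0,0],"jaw":[255,255,255,255,255,255,255,255]}' 110
python3 - <<'E'
from h import *
for i in range(2):
  Q,h,c,r=ring(name='s9'); print(len(Q),Q.min(0),Q.max(0),env.state()['force'],env.state()['ft_torque'],env.state()['ee_pos'])
E
```

```text
time: 10.2
ee_pos: [0.5017, 0.0421, 0.0384]
tool_rot: [-3.141, 0.001, -2.819]
force: [1.3, -0.2, -5.7]
grip_width: 0.0187
grasp_force: 111.3
550 [0.55537716 0.04634694 0.08194846] [0.63420864 0.1106817  0.09055916] [ 0.9824825  -0.32149572 -4.42516756] [-0.11387069  0.29222643 -0.00271539] [0.50185325 0.04206181 0.03857113]
553 [0.55530004 0.04524297 0.08202242] [0.634627   0.11038778 0.09080144] [-0.37165176 -0.07481216 -4.77648895] [-7.06128421e-02  2.76733567e-01  2.45185357e-04] [0.50190937 0.04204034 0.03865913]
```

```bash
python3 -m inch '{"slide":[[0,0,2],[0,0,4],[0,0,6],[0,0,7],[0,0,8],[0,0,8]],"spin":[0,0,0,0,0,0],"jaw":[255,255,255,255,255,255]}' 110
python3 -c "
from h import *
s=env.state();print(s['force'],s['ft_torque'],s['ee_pos'])"
```

```text
time: 10.9
ee_pos: [0.5018, 0.042, 0.0304]
tool_rot: [-3.141, 0.001, -2.82]
force: [-0.2, -1.2, -2.0]
grip_width: 0.019
grasp_force: 111.6
[-0.22417924 -1.23525876 -1.98461946] [-0.18553103  0.00665946 -0.06697945] [0.50181351 0.04198669 0.03038376]
```

Contact on the nut's top at ee z ≈ 0.031. Small search with light pressure.

```bash
cat > st.py <<'E'
from h import *
s=env.state();print('F',s['force'].round(2),'M',s['ft_torque'].round(3),'p',s['ee_pos'].round(4),'yaw',round(s['tool_rot'][2],4))
E
python3 -m inch '{"slide":[[0.7,0,1.5],[1.4,0,1.5],[1.4,0,1.5]],"spin":[0,0,0],"jaw":[255,255,255]}' 110 >/dev/null; python3 st.py
python3 -m inch '{"slide":[[-0.7,0,0],[-1.4,0,0],[-2.1,0,0],[-2.8,0,0],[-2.8,0,0]],"spin":[0,0,0,0,0],"jaw":[255,255,255,255,255]}' 110 >/dev/null; python3 st.py
```

```text
F [ 2.27 -0.54 -1.27] M [-0.1   -0.517 -0.086] p [0.5011 0.0415 0.0293] yaw -2.8197
F [ 0.89 -3.01 -5.41] M [-0.661  0.05  -0.404] p [0.5019 0.0424 0.0278] yaw -2.8198
```

```bash
python3 -m inch '{"slide":[[0.4,-0.7,0],[0.4,-0.7,2],[0.4,-0.7,4],[0.4,-0.7,4]],"spin":[0,0,0,0],"jaw":[255,255,255,255]}' 110 >/dev/null; python3 st.py
```

```text
F [ 1.34 -1.44 -5.24] M [-0.315  0.079 -0.194] p [0.5021 0.0419 0.0241] yaw -2.8194
```

It is sliding down over the nut (z fell, no upward force). Continue.

```bash
python3 -m inch '{"slide":[[0,-0.5,2],[0,-0.5,4],[0,-0.5,6],[0,-0.5,7],[0,-0.5,7]],"spin":[0,0,0,0,0],"jaw":[255,255,255,255,255]}' 110 >/dev/null; python3 st.py
```

```text
F [-0.26 -0.39 -5.53] M [-0.088  0.272  0.017] p [0.5022 0.0415 0.0172] yaw -2.8193
```

```bash
python3 -m inch '{"slide":[[0,0,1],[0,0,2],[0,0,2.5],[0,0,2.5]],"spin":[0,0,0,0],"jaw":[255,255,255,255]}' 110 >/dev/null; python3 st.py
python3 - <<'E'
from h import *
Q,h,c,r=ring(name='s10'); print(len(Q),Q[:,2].mean(),Q.min(0),Q.max(0))
E
```

```text
F [-1.26  0.13 -3.97] M [-0.073  0.257  0.024] p [0.5028 0.0413 0.0153] yaw -2.8193
617 0.0638550151360462 [0.55537932 0.04647194 0.05861386] [0.63563462 0.11018668 0.07056778]
```

The ring is seated (force just starting to unload at ee z 0.0153, ring top near 64 mm). Joint 6 leaves little room anticlockwise, so I drive clockwise first, checking the lateral forces on the way.

```bash
python3 -m inch '{"slide":[[0,3.8,0.3],[-0.4,9.6,0.3],[-1.1,15.3,0.3],[-1.7,19.1,0.3],[-1.7,19.1,0.3],[-1.7,19.1,0.3]],"spin":[2,5,8,10,10,10],"jaw":[255,255,255,255,255,255]}' 110 >/dev/null; python3 st.py; python3 -c "
from h import *
print(env.state()['joints'].round(2))"
```

```text
F [-2.67 -3.82 -2.05] M [-0.672  0.577 -0.07 ] p [0.498  0.0593 0.0149] yaw -2.9929
[-0.12  0.2   1.94 -0.    1.   -1.84]
```

Reaction torque about the nut is 0.30 N m: it is driving the nut. Continue.

```bash
python3 -m inch '{"slide":[[0,5.8,0],[-0.7,13.4,0],[-2.1,21.0,0],[-3.7,28.5,0],[-6.2,37.6,0],[-9.9,46.5,0],[-14.3,55,0],[-14.3,55,0],[-14.3,55,0]],"spin":[3,7,11,15,20,25,30,30,30],"jaw":[255,255,255,255,255,255,255,255,255]}' 110 >/dev/null
cat >> st.py <<'E'
C=np.array([.6065,.0762]); r=s['ee_pos'][:2]-C; F=s['force']
d=-np.array([np.cos(s['tool_rot'][2]),np.sin(s['tool_rot'][2])])
print('tau',round(r[0]*F[1]-r[1]*F[0]+s['ft_torque'][2],3),'radial F.d',round(F[:2]@d,2),'R',np.hypot(*r).round(4),'ring',(s['ee_pos'][:2]+.11*d).round(4),'q6',s['joints'][5].round(2))
E
python3 st.py
```

```text
F [-2.48 -5.04 -0.87] M [-0.847  0.423 -0.389] p [0.5043 0.1157 0.0148] yaw 2.7674
tau 0.224 radial F.d -0.47 R 0.1096 ring [0.6066 0.0755] q6 -1.2
```

```bash
python3 -m inch '{"slide":[[0,5.8,0],[-0.9,13.4,0],[-2.1,21.0,0],[-3.7,28.5,0],[-6.6,37.6,0],[-10.3,46.5,0],[-14.7,55,0],[-19.9,63.1,0],[-25.7,70.7,0],[-25.7,70.7,0],[-25.7,70.7,0]],"spin":[3,7,11,15,20,25,30,35,40,40,40],"jaw":[255,255,255,255,255,255,255,255,255,255,255]}' 110 >/dev/null;python3 st.py
```

```text
F [-3.8  -6.16 -1.02] M [-1.077  0.605 -0.495] p [0.5536 0.1714 0.0145] yaw 2.0687
tau 0.193 radial F.d 3.6 R 0.1089 ring [0.6062 0.0747] q6 -0.4
```

Handle is at -61°. Back stroke with the ratchet slipping.

```bash
python3 -m inch '{"slide":[[0,-5,0],[-0.7,-12,0],[-2.0,-21,0],[-4.8,-32.2,0],[-8.7,-43,0],[-13.8,-53.3,0],[-19.9,-63.1,0],[-27,-72.2,0],[-27,-72.2,0],[-27,-72.2,0]],"spin":[-2.6,-6.3,-11,-17,-23,-29,-35,-41,-41,-41],"jaw":[255,255,255,255,255,255,255,255,255,255]}' 110 >/dev/null;python3 st.py
```

```text
F [-1.86 -3.61 -2.69] M [-0.731  0.35  -0.441] p [0.5037 0.1141 0.015 ] yaw 2.782
tau 0.001 radial F.d -0.47 R 0.1096 ring [0.6067 0.0754] q6 -1.22
```

```bash
python3 -m inch '{"slide":[[-0.3,-5.9,0],[-1.0,-12.9,0],[-2.3,-21.9,0],[-5.1,-33.1,0],[-9.0,-43.9,0],[-14.1,-54.2,0],[-20.2,-64,0],[-27.3,-73.1,0],[-35.3,-81.3,0],[-44.1,-88.7,0],[-44.1,-88.7,0],[-44.1,-88.7,0]],"spin":[-2.6,-6.3,-11,-17,-23,-29,-35,-41,-47,-53,-53,-53],"jaw":[255,255,255,255,255,255,255,255,255,255,255,255]}' 110 >/dev/null;python3 st.py
```

```text
F [-0.08  1.54 -2.07] M [0.096 0.017 0.022] p [0.5141 0.0169 0.0149] yaw -2.5772
tau -0.125 radial F.d 0.75 R 0.1098 ring [0.607  0.0757] q6 -2.34
```

Slipping gives -0.125 N m as expected; step 2 is done (handle at +32°). Now the second drive stroke: 24° freely, then small steps, each guarded by a torque check.

```bash
cat >> st.py <<'E'
import sys
tau=r[0]*F[1]-r[1]*F[0]+s['ft_torque'][2]
sys.exit(1 if tau>0.5 else 0)
E
python3 -m inch '{"slide":[[0,5.8,0],[-0.9,13.4,0],[-2.1,21.0,0],[-3.7,28.5,0],[-6.6,37.6,0],[-9.5,44.7,0],[-9.5,44.7,0],[-9.5,44.7,0]],"spin":[3,7,11,15,20,24,24,24],"jaw":[255,255,255,255,255,255,255,255]}' 110 >/dev/null;python3 st.py && python3 -m inch '{"slide":[[-0.1,3.8,0],[-0.3,7.7,0],[-0.3,7.7,0],[-0.3,7.7,0]],"spin":[2,4,4,4],"jaw":[255,255,255,255]}' >/dev/null && python3 st.py && python3 -m inch '{"slide":[[-0.1,3.8,0],[-0.3,7.7,0],[-0.3,7.7,0],[-0.3,7.7,0]],"spin":[2,4,4,4],"jaw":[255,255,255,255]}' >/dev/null && python3 st.py
```

```text
F [ 0.73 -2.13 -2.33] M [-0.305  0.043 -0.043] p [0.498 0.059 0.015] yaw -2.9925
tau 0.2 radial F.d 0.41 R 0.1099 ring [0.6068 0.0753] q6 -1.84
F [-0.46 -0.57 -2.38] M [-0.332  0.056  0.154] p [0.4971 0.0664 0.0149] yaw -3.0626
tau 0.213 radial F.d -0.5 R 0.1099 ring [0.6067 0.0751] q6 -1.76
F [-0.6  -1.58 -2.66] M [-0.383  0.043  0.031] p [0.4967 0.074  0.0149] yaw -3.1323
tau 0.203 radial F.d -0.62 R 0.1098 ring [0.6067 0.0751] q6 -1.67
```

```bash
python3 -m inch '{"slide":[[-0.1,3.8,0],[-0.3,7.7,0],[-0.3,7.7,0]],"spin":[2,4,4],"jaw":[255,255,255]}' >/dev/null && python3 st.py && python3 -m inch '{"slide":[[-0.1,3.8,0],[-0.3,7.7,0],[-0.3,7.7,0]],"spin":[2,4,4],"jaw":[255,255,255]}' >/dev/null && python3 st.py && python3 -m inch '{"slide":[[-0.1,3.8,0],[-0.3,7.7,0],[-0.3,7.7,0]],"spin":[2,4,4],"jaw":[255,255,255]}' >/dev/null && python3 st.py && python3 -m inch '{"slide":[[-0.1,3.8,0],[-0.3,7.7,0],[-0.3,7.7,0]],"spin":[2,4,4],"jaw":[255,255,255]}' >/dev/null && python3 st.py && python3 -m inch '{"slide":[[-0.1,3.8,0],[-0.3,7.7,0],[-0.3,7.7,0]],"spin":[2,4,4],"jaw":[255,255,255]}' >/dev/null && python3 st.py && python3 -m inch '{"slide":[[-0.1,3.8,0],[-0.3,7.7,0],[-0.3,7.7,0]],"spin":[2,4,4],"jaw":[255,255,255]}' >/dev/null && python3 st.py
```

```text
F [-0.5  -3.2  -2.43] M [-0.561  0.181 -0.088] p [0.4968 0.0818 0.0148] yaw 3.0806
tau 0.266 radial F.d -0.31 R 0.1098 ring [0.6066 0.0751] q6 -1.59
F [-1.36 -3.91 -2.04] M [-0.691  0.23  -0.145] p [0.4975 0.0894 0.0148] yaw 3.0112
tau 0.299 radial F.d -0.84 R 0.1098 ring [0.6066 0.0751] q6 -1.5
F [-1.68 -3.98 -0.79] M [-0.681  0.281 -0.101] p [0.4987 0.0969 0.0147] yaw 2.9416
tau 0.363 radial F.d -0.86 R 0.1098 ring [0.6065 0.0751] q6 -1.42
F [-2.52 -3.79 -0.79] M [-0.737  0.305 -0.232] p [0.5004 0.1044 0.0147] yaw 2.872
tau 0.24 radial F.d -1.42 R 0.1097 ring [0.6065 0.0751] q6 -1.33
F [-1.83 -4.72 -1.21] M [-0.781  0.393 -0.254] p [0.5028 0.1117 0.0147] yaw 2.8022
tau 0.301 radial F.d -0.15 R 0.1097 ring [0.6065 0.0751] q6 -1.25
F [-3.16 -3.89 -2.3 ] M [-0.816  0.402 -0.305] p [0.5055 0.1189 0.0146] yaw 2.7325
tau 0.222 radial F.d -1.35 R 0.1096 ring [0.6065 0.0751] q6 -1.16
```

Still running down at about 0.25–0.3 N m (handle at -23°). Continue the same way.

```bash
python3 -m inch '{"slide":[[-0.1,3.8,0],[-0.3,7.7,0],[-0.3,7.7,0]],"spin":[2,4,4],"jaw":[255,255,255]}' >/dev/null && python3 st.py && python3 -m inch '{"slide":[[-0.1,3.8,0],[-0.3,7.7,0],[-0.3,7.7,0]],"spin":[2,4,4],"jaw":[255,255,255]}' >/dev/null && python3 st.py && python3 -m inch '{"slide":[[-0.1,3.8,0],[-0.3,7.7,0],[-0.3,7.7,0]],"spin":[2,4,4],"jaw":[255,255,255]}' >/dev/null && python3 st.py && python3 -m inch '{"slide":[[-0.1,3.8,0],[-0.3,7.7,0],[-0.3,7.7,0]],"spin":[2,4,4],"jaw":[255,255,255]}' >/dev/null && python3 st.py && python3 -m inch '{"slide":[[-0.1,3.8,0],[-0.3,7.7,0],[-0.3,7.7,0]],"spin":[2,4,4],"jaw":[255,255,255]}' >/dev/null && python3 st.py && python3 -m inch '{"slide":[[-0.1,3.8,0],[-0.3,7.7,0],[-0.3,7.7,0]],"spin":[2,4,4],"jaw":[255,255,255]}' >/dev/null && python3 st.py && python3 -m inch '{"slide":[[-0.1,3.8,0],[-0.3,7.7,0],[-0.3,7.7,0]],"spin":[2,4,4],"jaw":[255,255,255]}' >/dev/null && python3 st.py && python3 -m inch '{"slide":[[-0.1,3.8,0],[-0.3,7.7,0],[-0.3,7.7,0]],"spin":[2,4,4],"jaw":[255,255,255]}' >/dev/null && python3 st.py
```

```text
F [-2.68 -5.2  -0.36] M [-0.842  0.469 -0.32 ] p [0.5088 0.1258 0.0146] yaw 2.6628
tau 0.321 radial F.d 0.01 R 0.1096 ring [0.6064 0.0751] q6 -1.08
F [-2.58 -4.79 -1.05] M [-0.906  0.503 -0.38 ] p [0.5125 0.1324 0.0145] yaw 2.5931
tau 0.214 radial F.d 0.29 R 0.1095 ring [0.6064 0.0751] q6 -1.0
F [-2.65 -4.76 -0.2 ] M [-0.918  0.537 -0.365] p [0.5167 0.1388 0.0145] yaw 2.5233
tau 0.228 radial F.d 0.6 R 0.1094 ring [0.6064 0.075 ] q6 -0.92
F [-4.14 -4.99 -0.04] M [-0.921  0.595 -0.403] p [0.5214 0.1448 0.0145] yaw 2.4534
tau 0.306 radial F.d -0.03 R 0.1093 ring [0.6064 0.075 ] q6 -0.83
F [-3.91 -5.05 -0.39] M [-0.9    0.623 -0.35 ] p [0.5265 0.1505 0.0145] yaw 2.3835
tau 0.345 radial F.d 0.64 R 0.1092 ring [0.6063 0.0749] q6 -0.75
F [-4.22 -6.02 -0.76] M [-0.987  0.695 -0.303] p [0.5317 0.1558 0.0143] yaw 2.314
tau 0.483 radial F.d 1.58 R 0.1092 ring [0.6061 0.0748] q6 -0.68
F [-5.35 -6.31  0.5 ] M [-1.238  0.842 -0.088] p [0.537  0.1604 0.0141] yaw 2.245
tau 0.801 radial F.d 1.59 R 0.1092 ring [0.6057 0.0745] q6 -0.6
```

It has gone firm: 0.35 → 0.48 → 0.80 N m. One degree at a time towards about 1.0.

```bash
python3 -m inch '{"slide":[[0,1.9,0],[0,1.9,0]],"spin":[1,1],"jaw":[255,255]}' >/dev/null ; python3 st.py; python3 st.py
```

```text
F [-6.3  -6.59  0.51] M [-1.252  0.934 -0.034] p [0.5383 0.1614 0.0141] yaw 2.228
tau 0.952 radial F.d 1.37 R 0.1091 ring [0.6055 0.0743] q6 -0.58
F [-6.3  -6.59  0.51] M [-1.252  0.934 -0.034] p [0.5383 0.1614 0.0141] yaw 2.228
tau 0.952 radial F.d 1.37 R 0.1091 ring [0.6055 0.0743] q6 -0.58
```

Snug at 0.95 N m, slope 0.15 N m/deg (consistent with the stud winding up). Hold briefly, then back off to unload.

```bash
python3 -m inch '{"slide":[[0,0,0],[-0.1,-4,0],[-0.4,-9,0],[-1,-14.4,0],[-1,-14.4,0],[-1,-14.4,0]],"spin":[0,-2,-4.7,-7.5,-7.5,-7.5],"jaw":[255,255,255,255,255,255]}' >/dev/null ; python3 st.py
```

```text
F [-3.4  -4.4  -0.99] M [-0.754  0.626 -0.471] p [0.5285 0.1527 0.0145] yaw 2.3565
tau 0.132 radial F.d 0.71 R 0.1092 ring [0.6063 0.0749] q6 -0.72
```

```bash
python3 -m inch '{"slide":[[0,-1.1,0],[0,-3,0],[0,-3,0]],"spin":[0,-1,-1],"jaw":[255,255,255]}' >/dev/null ; python3 st.py;  python3 -m inch '{"slide":[[0,0,-2],[0,0,-4],[0,0,-4]],"spin":[0,0,0],"jaw":[255,255,255]}' >/dev/null ; python3 st.py
```

```text
F [-1.75 -2.21 -1.88] M [-0.375  0.449 -0.263] p [0.527  0.1511 0.0147] yaw 2.3741
tau 0.044 radial F.d 0.27 R 0.1092 ring [0.6062 0.0747] q6 -0.75
F [-0.36 -3.06 -8.35] M [-0.041  0.395 -0.127] p [0.5269 0.1509 0.0184] yaw 2.373
tau 0.144 radial F.d 1.86 R 0.1092 ring [0.6059 0.0745] q6 -0.74
```

```bash
python3 -m inch '{"slide":[[0,-0.5,-2],[0,-0.5,-5],[0,-0.5,-8],[0,-0.5,-8]],"spin":[0,0,0,0],"jaw":[255,255,255,255]}' >/dev/null ; python3 st.py;  python3 -m inch '{"slide":[[0,0,-4],[0,0,-8],[0,0,-14],[0,0,-14]],"spin":[0,0,0,0],"jaw":[255,255,255,255]}' >/dev/null ; python3 st.py
```

```text
F [-1.29 -1.18 -6.18] M [ 0.075  0.462 -0.087] p [0.527  0.1508 0.0274] yaw 2.3729
tau 0.103 radial F.d -0.11 R 0.1091 ring [0.606  0.0744] q6 -0.74
F [-0.02  0.57 -5.03] M [ 0.168  0.207 -0.012] p [0.5282 0.1509 0.0424] yaw 2.3732
tau -0.055 radial F.d -0.41 R 0.1082 ring [0.6073 0.0745] q6 -0.74
```

Wrench is off the nut. Lift clear, then plan back to its original place.

```bash
python3 -m inch '{"slide":[[0,0,-8],[0,0,-20],[0,0,-32],[0,0,-40],[0,0,-40]],"spin":[0,0,0,0,0],"jaw":[255,255,255,255,255]}' >/dev/null ; python3 st.py; python3 - <<'E'
from h import *
to(.489,.02,.082,-.3+np.pi); to(.4885,-.1219,.082,.152+np.pi)
E
```

```text
F [-0.61 -0.24 -4.94] M [ 0.198  0.207 -0.032] p [0.5285 0.1507 0.0831] yaw 2.373
tau 0.033 radial F.d -0.27 R 0.1078 ring [0.6076 0.0742] q6 -0.74
slide [ -62.4 -121.5    0.9] spin -26.85
slide [-160.7 -223.8    0.8] spin -52.75
```

```bash
python3 -m inch '{"slide":[[-4,-10,0],[-15,-30,0],[-30,-60,0],[-46,-90,0],[-62,-121,0],[-84,-144,0],[-106,-166,0],[-128,-190,0],[-146,-209,0],[-157,-220,0],[-161,-224,0],[-161,-224,0],[-161,-224,0]],"spin":[-2,-7,-13,-20,-27,-33,-39,-45,-49,-52,-52.7,-52.7,-52.7],"jaw":[255,255,255,255,255,255,255,255,255,255,255,255,255]}' >/dev/null ; python3 st.py; python3 - <<'E'
from h import *
s=snap('wrist','w12');P=cloud(s);W=P[:250].reshape(-1,3);m=(W[:,2]>.09)&(W[:,2]<.16)&(abs(W[:,0]-.44)<.07)&(abs(W[:,1]+.13)<.022);W=W[m]
print(np.linalg.lstsq(np.c_[W[:,:2]-[.44,-.13],np.ones(len(W))],W[:,2],rcond=None)[0])
s=snap('top','t12');P=cloud(s);q=P[215:275,265:315].reshape(-1,3);q=q[(q[:,2]>.07)&(q[:,2]<.085)];print(q.mean(0))
E
```

```text
F [-0.16  0.36 -5.23] M [-0.011  0.298  0.021] p [ 0.4866 -0.1215  0.0805] yaw -2.9908
tau -0.054 radial F.d -0.1 R 0.2312 ring [ 0.5954 -0.105 ] q6 -2.21
[-0.01163435  0.00288602  0.12829004]
[0.60475405 0.07426748 0.07514642]
```

```bash
python3 -m inch '{"slide":[[0,0,10],[0,0,30],[0,0,50],[0,0,70],[0,0,88],[0,0,100],[0,0,107],[0,0,110],[0,0,112],[0,0,112],[0,0,112]],"spin":[0,0,0,0,0,0,0,0,0,0,0],"jaw":[255,255,255,255,255,255,255,255,255,255,255]}' >/dev/null ; python3 st.py; python3 -m inch '{"slide":[[0,0,0.7],[0,0,1.4],[0,0,1.4]],"spin":[0,0,0],"jaw":[255,255,255]}' >/dev/null ; python3 st.py
```

```text
F [ 0.15 -0.19 -4.88] M [-0.096  0.316 -0.02 ] p [ 0.4875 -0.1227 -0.0305] yaw -2.9904
tau 0.033 radial F.d 0.12 R 0.2317 ring [ 0.5963 -0.1061] q6 -2.21
F [ 0.61 -0.77 -4.3 ] M [-0.075  0.134 -0.007] p [ 0.4873 -0.1226 -0.0323] yaw -2.9906
tau 0.206 radial F.d 0.48 R 0.2318 ring [ 0.5961 -0.106 ] q6 -2.21
```

The ring is touching down. One millimetre more, release, and rise.

```bash
python3 -m inch '{"slide":[[0,0,0.5],[0,0,1],[0,0,1],[0,0,1],[0,0,1],[0,0,1],[0,0,1],[0,0,0.5],[0,0,0.5]],"spin":[0,0,0,0,0,0,0,0,0],"jaw":[255,255,255,230,210,190,160,120,120]}' 20; python3 st.py
python3 -m inch '{"slide":[[0,0,-5],[0,0,-15],[0,0,-35],[0,0,-65],[0,0,-100],[0,0,-120],[0,0,-120]],"spin":[0,0,0,0,0,0,0],"jaw":[100,100,100,100,100,100,100]}'
python3 - <<'E'
from h import *
s=snap('wrist','w13');P=cloud(s);W=P.reshape(-1,3);m=(W[:,2]>.006)&(W[:,2]<.04)&(abs(W[:,0]-.47)<.1)&(abs(W[:,1]+.125)<.025);W=W[m]
print(np.linalg.lstsq(np.c_[W[:,:2]-[.47,-.125],np.ones(len(W))],W[:,2],rcond=None)[0],env.state()['time'])
cv2.imwrite('pics/w13.png',s['color'][:,:,::-1])
E
```

```text
time: 29.75
ee_pos: [0.4873, -0.1225, -0.0328]
tool_rot: [-3.141, 0.001, -2.99]
force: [-0.2, 0.3, -0.1]
grip_width: 0.0454
grasp_force: 0.0
F [-0.18  0.31 -0.08] M [-0.007  0.009 -0.026] p [ 0.4873 -0.1225 -0.0328] yaw -2.9904
tau -0.1 radial F.d -0.14 R 0.2317 ring [ 0.596  -0.1059] q6 -2.21
time: 30.45
ee_pos: [0.4898, -0.1238, 0.0914]
tool_rot: [-3.137, 0.007, -2.99]
force: [0.2, 0.1, 0.3]
grip_width: 0.052
grasp_force: 0.0
[0.01591713 0.00425494 0.01358001] 30.5
```

View pics/w13.png

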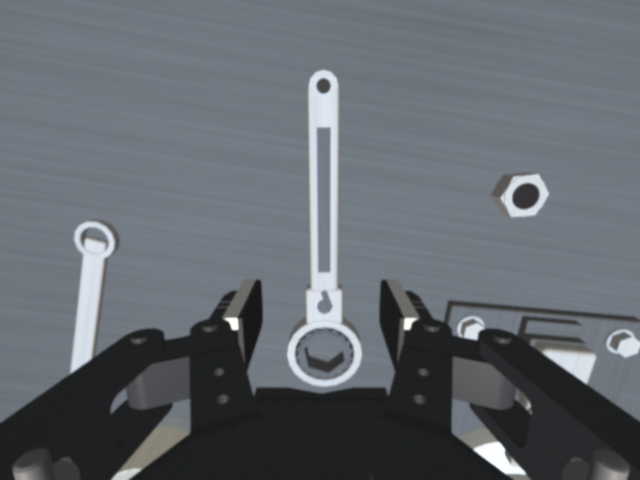

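The wrench lies flat with its tail at (323,75) and ring at (323,352). The fingers are clear of it, and the spare nut and spanner haven't moved. Handing in.

```bash
python3 -c "
from plant import env
print(env.close_job())"
```

```text
the job is handed in; nothing more can be done
None
```

The front clamp nut went firm and I stopped at about 0.95 N m measured, inside the snug range; the wrench is off the nut, lying flat on the bench where it started, and the job was handed in after about 30 s on the robot's clock with no verdict shown.

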